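# Release the jig's captive screw and close the side guide on the carton

### The job

Free the side guide of the packing jig: pull its spring-loaded captive screw up until you feel its thread meet its stop, then, keeping it out and using little force, drive it anticlockwise (seen from above) to the end of its thread, regripping as needed, so that it stays out by itself. Then slide the guide along until the carton is held snug between the guide and the end fence, without crushing the carton and leaving the other things alone.

Things in the scene. Friction and masses are not known exactly. Their poses are not given: they have to be found in the camera images.
- jig: packing jig, fixed to the bench: plain aluminium base plate 160 (x) x 290 (y) x 15 mm. Origin: centre of its underside; its own +y points along the guide's travel, from the guide towards the end fence. A low back rail (24 mm above the plate, its face at jig x = +63 mm) runs along the far edge.
- knob_grip (a point): on the axis of the screw's round knurled dark steel knob, half-way up it. The knob is 30 mm in diameter and 26 mm tall, its axis vertical, on top of the middle of the side guide; this point is 90 mm above the bench while the screw is in, i.e. 30 mm above the guide's flat top, and moves up and down with the screw. Below the knob is a 22 mm wide, 15 mm high collar, so there is room for fingertips beside it. The knob can carry the side load of sliding the guide.
- screw_out (a joint): how far the screw is pulled out (up), m; 0 = fully in, its nose in the index hole of the plate, which locks the guide. A spring pulls it in: 4 N at 0, rising 0.2 N per mm. The thread is met when it has been lifted by 9 to 21 mm (differs from jig to jig and cannot be measured beforehand): a firm stop is felt 1.8 mm above the height at which the screw can begin to turn. Below that height it cannot turn.
- screw_turn (a joint): turn of the screw, rad; positive is anticlockwise seen from above. It starts within 0.1 of 0. Lifted to its thread it can be driven to 2.3 (end stop). From about 0.4 to 2.2 rad the thread raises it by 2.8 mm per rad, with 1.8 mm of play up and down, so the grip must rise along. From about 0.6 rad on the thread holds the screw out when let go. Load the thread gently (well under 20 N).
- guide (a joint): slide of the side guide along jig +y, m; 0 at the start (locked by the screw's nose), at most 0.13. Sliding friction about 1.5 N. It stays where it is left.
- guide_face (a point): centre of the pressing face of the side guide, which looks along jig +y. The guide is a grey block 100 (jig x) x 50 (jig y) x 45 mm tall on the plate, its top 60 mm above the bench, the screw in the middle of it, 25 mm behind this face.
- fence: the fixed end fence of the jig, against which the carton is to be held. Origin: foot of its face, at the plate's top.
- fence_face (a point): centre of the face of the fixed end fence (upright plate 130 x 12 mm, 50 mm tall above the jig's plate), which looks along jig -y. It is 170 mm from guide_face while the guide is at 0.
- carton_mid (a point): centre of the carton between guide and fence: small blue and white box, 61 mm along jig y, 90 mm along jig x, 46 mm tall, about 0.34 kg (varies), lying loose on the jig plate, a little way from the fence.
- carton: the same carton. Origin: centre of its underside; its own z up, its own x along the 61 mm.
- marker: black and white felt marker lying in front of the jig; a bystander.
- label_roll: white label roll, 62 mm wide, 50 mm tall, behind the jig; a bystander.
- small_box: small white carton 46 x 60 x 30 mm behind the jig; a bystander.
- card_box: flat dark carton 68 x 45 x 17 mm in front of the jig; a bystander.
Things that resemble listed ones, but are neither listed nor needed, are in the scene too. Leave any pink look-alike of the carton alone.

How it is judged:
By the outcome, as a careful person would: the job done as asked, in the order asked, and still so for the second after the job is handed in, with the robot touching nothing.
It also fails if it takes over 61 s, if anything falls off the work surface, if the arm or the gripper's body presses on something with over 40 N, if the wrist force passes 120 N, or if a joint passes its speed limit or range.

### The arm

A 6-joint arm with a two-finger parallel gripper is mounted at the origin on the work surface; the furniture and walls round the work are solid. World frame = base frame: x ahead of the robot, y to its left, z up, the work surface at z = 0. Lengths are in m, angles in rad, forces in N, time in s.
With the tool pointing down it reaches from about 0.325 to 0.875 m from the base axis. Payload 4.4 kg.
Tool frame: the origin (TCP) lies at the very end of the fingers, on their centre line; the grasp point (between the pads) lies 19 mm behind it; z points along the fingers, y is the line along which they close (so a half turn about z gives the same grasp; the last joint's range is limited). The gripper opens to 85 mm and grips with 20 to 120 N. Pads are 22 mm wide; open, the fingers measure 114 mm over their backs; the gripper's body (76 mm by 85 mm) begins 54 mm behind the grasp point. The pads swing forward as they close: fully open they stand 13 mm farther back than shut.
Start: joints at [-1.454, 0.207, 1.542, -0, 1.393, -0.15], TCP at [0.152, -0.555, 0.231] pointing down, gripper open.
Joint ranges: [-2.73, 2.73], [-0.86, 2.22], [0.23, 2.46], [-1.11, 4.25], [0.08, 2.63], [-2.82, 2.82]. Speed limits (rad/s): [2.79, 2.79, 3.14, 3.14, 3.14, 3.14].

### API

Orientations are given as [roll, pitch, yaw] about the fixed x, y, z axes, in that order (R = Rz(yaw) Ry(pitch) Rx(roll)).
In Python, from plant import bot, cams, spotter gives the robot as it stands. The module is installed in compiled form; this text tells all that it offers.
- The arm moves only by the tool play_rows, never from a script. Its argument "targets" is a list of rows, each a list of 7 numbers: the turn, a rotation vector about the tool's x, y, z in units of 6 degrees (1.0 is 6 degrees), then the shift along the tool's x, y, z in units of 30 mm (1.0 is 30 mm), then the closure, from 0 (fully open) to 1 (shut). A call has 1 to 5 rows; each row is the pose to reach, as a shift and turn from the pose commanded when the call began, along the tool's axes at that moment; what a row does not reach only later rows make up. A row lasts 1/12 s, in which the tool goes at most 41.7 mm and 7.16 degrees, less where a joint would pass 70% of its speed; a pose out of reach is approached as far as the arm can. A call with a gripper value outside its range is refused whole. The fingers move at their own pace and stop on an object; "grip_force" is the grip in N (left out, the last holds). Time passes only in rows, so rows that repeat a pose let the fingers close. It gives the time, the measured TCP pose, the force, the opening and the grip force at its end, in the units of the state.
- bot.sense(): the state, without advancing time (a new reading comes with each control period).
- cams.grab_frame(name): name is "scene" or "top" or "wrist"; returns the picture (420x560x3 uint8, blue, green, red); there is no depth.
- cams.calibration(name): a dict with "fx", "fy", "cx", "cy" (pixels), "world_from_camera" (4x4, takes a point from camera to world coordinates); the wrist camera has in their place "T_tool_cam" (4x4, takes a point from camera to tool coordinates, whose origin is the TCP and whose axes are the flange's). Camera axes: x right, y down, z forward; pixel columns grow to the right and rows downward; lengths in m; the calibration is good to about 2 mm. A picture is of the moment at which its call begins: read the wrist's pose just before it. calibration takes no time and is no camera call.
- bot.job_done(): hands the job in; it is judged then, once.
Trained networks look in the newest picture that a camera, given by its name, has taken for a name from the list of things; names that differ only in an ending like _2 or _b are one class to them, and where a whole thing is asked for, a point or a joint stands for the part that bears it (a point fixed in the world has none). Each returns a list of dicts, best first, with "conf" (0 to 1); they miss things now and then, are a little off and sometimes report something else, mostly with a low value. They report only what shows in the picture. A call takes as long as a camera call. They do not tell look-alikes from the thing itself.
- spotter.trace(camera, thing): "pixels" (420x560 bool, what is visible of it) and "uv" ([column, row] in pixels, amid what is visible of it).
- spotter.pinpoint(camera, thing): "uv" ([column, row] in pixels: a listed point, or the origin of a listed thing).
The state is a dict: "t": time; "qpos": joint angles; "dq": joint speeds; "joint_torque": joint torques, N m; "tcp_pos": TCP position; "ee_rot": TCP orientation; "force": force on the tool from outside, world axes, zero at the start; "moment": the same for the moment, N m; "gripper_width": finger opening in m; "grip_force": force on a finger pad.
Only numpy, scipy, OpenCV 4.12 (cv2) and the standard library are available. Lean on these libraries where they do the work, as an engineer would, in place of code of your own. Each camera call takes 0.05 s, during which the arm holds its last target. There are 200 camera calls.

## Working session

There is one attempt and no reset: what is moved stays moved. The work goes in short steps, Python scripts to look and compute and a tool call to move; the robot and the scene stay as the last step left them, time stands still between calls to the robot, and variables do not carry over. Pictures are saved under pics/ and viewed, at most 10 in all, crops included, and the job is handed in when it is done.

Besides the shell and the picture viewer there is one more tool, called after "Call:" as name(argument=value, ...), one argument or row to a line, values as JSON. play_rows: Moves the arm, as the interface text tells. Its arguments: {"type":"object","properties":{"targets":{"type":"array"},"grip_force":{"type":"number"}},"required":["targets"]}

```bash
mkdir -p pics
cat > h.py <<'E'
import numpy as np, cv2
from plant import bot, cams, spotter
from scipy.spatial.transform import Rotation as R
def ray(cam,uv,T=None):
    c=cams.calibration(cam)
    if T is None: T=c.get("world_from_camera")
    if T is None:
        s=bot.sense(); W=np.eye(4); W[:3,:3]=R.from_euler('xyz',s['ee_rot']).as_matrix(); W[:3,3]=s['tcp_pos']; T=W@np.array(c["T_tool_cam"])
    T=np.array(T); d=T[:3,:3]@np.array([(uv[0]-c['cx'])/c['fx'],(uv[1]-c['cy'])/c['fy'],1]); return T[:3,3],d
def atz(cam,uv,z,T=None):
    o,d=ray(cam,uv,T); return o+d*(z-o[2])/d[2]
def tri(rs):
    A=0;b=0
    for o,d in rs:
        d=d/np.linalg.norm(d); P=np.eye(3)-np.outer(d,d); A=A+P; b=b+P@o
    return np.linalg.solve(A,b)
E
python3 - <<'E'
from h import *
np.set_printoptions(precision=4,suppress=True)
s=bot.sense(); print(s)
for c in ("top","scene"):
    im=cams.grab_frame(c); cv2.imwrite(f"pics/{c}0.png",im)
Z=dict(knob_grip=.09,guide_face=.0375,fence_face=.04,carton_mid=.038,jig=0,fence=.015,carton=.015)
for n,z in Z.items():
    for c in ("top","scene"):
        for r in spotter.pinpoint(c,n)[:3]: print(n,c,np.round(r['uv'],1),round(r['conf'],2),atz(c,r['uv'],z))
E
```

```text
{'t': 0.0, 'qpos': array([-1.4545,  0.2074,  1.543 , -0.    ,  1.3935, -0.1505]), 'dq': array([-0.0007, -0.001 , -0.0001,  0.0011,  0.0007, -0.0013]), 'joint_torque': array([ -0.0009, -38.3037, -29.1599,  -0.0004,   0.0105,  -0.    ]), 'tcp_pos': array([ 0.1515, -0.5539,  0.2301]), 'ee_rot': array([-3.1393, -0.0004,  0.2668]), 'force': array([-0.1682, -0.1131,  0.0343]), 'moment': array([0.0129, 0.0025, 0.0495]), 'grip_force': 0.0, 'gripper_width': 0.0854299092135463}
knob_grip top [374. 234.] 0.69 [ 0.5241 -0.1047  0.09  ]
knob_grip top [298.8 236.7] 0.38 [0.5144 0.0546 0.09  ]
knob_grip scene [369.5 183. ] 0.71 [ 0.5139 -0.0872  0.09  ]
guide_face top [355.8 239.5] 0.78 [ 0.5178 -0.0749  0.0375]
guide_face top [301.7 235.1] 0.4 [0.5246 0.0458 0.0375]
guide_face top [280.4 242.9] 0.39 [0.506  0.0928 0.0375]
guide_face scene [357.9 203.4] 0.63 [ 0.5309 -0.075   0.0375]
fence_face top [278.6 237.9] 0.81 [0.5168 0.0971 0.04  ]
fence_face scene [294.8 230.6] 0.56 [0.5206 0.0937 0.04  ]
fence_face scene [310.1 192.3] 0.37 [ 0.6235 -0.0184  0.04  ]
carton_mid top [229.3 197. ] 0.81 [0.606
[... 303 characters left out ...]
38 ]
jig top [331.5 238.4] 0.71 [ 0.5234 -0.0252  0.    ]
jig top [358.4 237.7] 0.53 [ 0.5266 -0.0874  0.    ]
jig scene [337.2 228.5] 0.66 [ 0.5249 -0.0163  0.    ]
jig scene [362.7 271.8] 0.15 [0.3873 0.0352 0.    ]
fence top [281.3 245.1] 0.74 [0.5035 0.0905 0.015 ]
fence scene [296.7 245.7] 0.97 [0.5064 0.0993 0.015 ]
fence scene [270.7 207.5] 0.64 [0.6545 0.0645 0.015 ]
carton top [215.5 263.3] 0.81 [0.4589 0.2373 0.015 ]
carton top [300.2 237.2] 0.7 [0.5226 0.0479 0.015 ]
carton top [232.5 200.7] 0.67 [0.6032 0.2051 0.015 ]
carton scene [218.6 248.1] 0.87 [0.5862 0.2265 0.015 ]
carton scene [310.5 234.9] 0.81 [0.5205 0.0559 0.015 ]
carton scene [242.4 292.6] 0.78 [0.4483 0.2525 0.015 ]
```

View pics/top0.png

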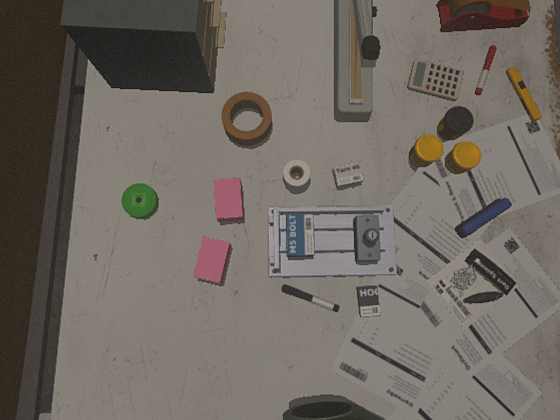

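View pics/scene0.png

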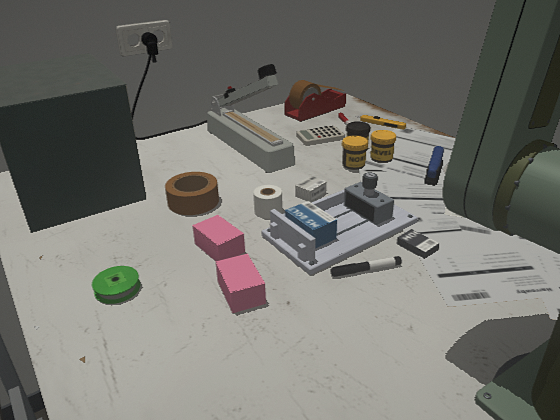

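The top view shows the jig with the guide and knob at right (about 370,236), the carton at (298,236) and the fence at left (278,238). The scene view agrees with this, and both pink look-alikes lie off the jig. I'll move above the knob.

Call:
play_rows(
  targets=[
    [0,0,0,1.3,-0.9,0,0],
    [0,0,0,2.6,-1.8,0,0],
    [0,0,0,3.5,-2.5,0,0],
    [0,0,0,4.5,-3.2,0,0],
    [0,0,0,5.3,-3.8,0,0],
  ],
)

```text
t: 1.22
tcp_pos: [0.2763, -0.4003, 0.2313]
ee_rot: [-3.141, -0.001, 0.268]
force: [0.5, -0.4, -0.1]
gripper_width: 0.0854
grip_force: 0.0
```

Call:
play_rows(
  targets=[
    [0,0,0,1.1,-0.8,0,0],
    [0,0,0,2.2,-1.6,0,0],
    [0,0,0,3.2,-2.3,0,0],
    [0,0,0,4.3,-3.1,0,0],
    [0,0,0,5.3,-3.8,0,0],
  ],
)

```text
t: 1.63
tcp_pos: [0.3993, -0.249, 0.2317]
ee_rot: [3.141, -0.001, 0.267]
force: [0.3, -0.1, 0.4]
gripper_width: 0.0855
grip_force: 0.0
```

Call:
play_rows(
  targets=[
    [0,0,0,1.1,-0.8,0,0],
    [0,0,0,2.2,-1.6,0,0],
    [0,0,0,3.2,-2.3,0,0],
    [0,0,0,4.3,-3.1,0,0],
    [0,0,0,5.2,-3.8,0,0],
  ],
)

```text
t: 2.05
tcp_pos: [0.5201, -0.0975, 0.2316]
ee_rot: [3.141, -0.001, 0.268]
force: [-0.1, -0.7, -0.6]
gripper_width: 0.0852
grip_force: 0.0
```

Call:
play_rows(
  targets=[
    [0,0,0.9,0,0,0,0],
    [0,0,1.8,0,0,0,0],
    [0,0,1.8,0,0,0,0],
    [0,0,1.8,0,0,0,0],
  ],
)

```text
t: 2.38
tcp_pos: [0.5187, -0.0996, 0.2312]
ee_rot: [-3.142, 0.0, 0.081]
force: [0.5, -0.6, -0.7]
gripper_width: 0.0856
grip_force: 0.0
```

Run:
```python
from h import *
np.set_printoptions(precision=4,suppress=True)
s=bot.sense(); print(s['t'],s['tcp_pos'],s['ee_rot'],s['qpos'],s['force'])
im=cams.grab_frame("wrist"); cv2.imwrite("pics/w1.png",im)
Z=dict(knob_grip=.09,guide_face=.0375,fence_face=.04,carton_mid=.038)
for n,z in Z.items():
    for r in spotter.pinpoint("wrist",n)[:2]: print(n,np.round(r['uv'],1),round(r['conf'],2),atz("wrist",r['uv'],z))
im=cams.grab_frame("top")
for n in("jig","guide"):
  for r in spotter.trace("top",n)[:1]:
    print(n,r['conf'],cv2.minAreaRect(np.argwhere(r['pixels'])[:,::-1].astype(np.float32)))
```

```text
2.3833 [ 0.5187 -0.0996  0.2312] [-3.1416  0.0001  0.081 ] [-0.3537  0.1072  1.6559 -0.      1.3786  1.1361] [ 0.5017 -0.5689 -0.6861]
knob_grip [283.1 192.5] 0.97 [ 0.5216 -0.0995  0.09  ]
guide_face [256.6 180.8] 0.62 [ 0.5202 -0.0682  0.0375]
fence_face [115.5 175.6] 0.78 [0.5141 0.096  0.04  ]
carton_mid [  6.8 199.1] 0.96 [0.4747 0.2299 0.038 ]
carton_mid [10.4 83.2] 0.86 [0.6062 0.2004 0.038 ]
jig 0.67 ((326.46075439453125, 239.94676208496094), (70.69931030273438, 118.13985443115234), 89.11859893798828)
guide 0.83 ((367.0, 245.5), (29.0, 26.0), 90.0)
```

View pics/w1.png

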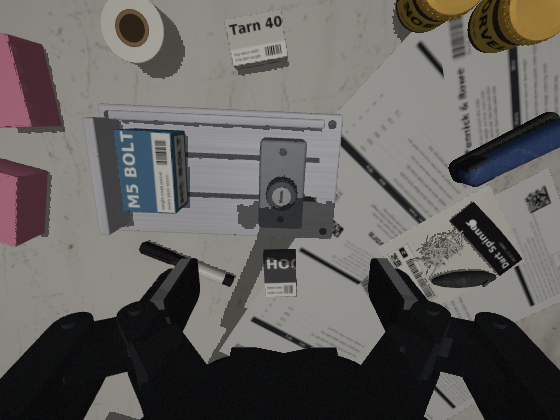

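The wrist view shows the knob at (282,195) almost under the tool, with the carton and fence at left and the jig turned by about 0.04 rad. I'll go down, take one more measurement and grip.

Call:
play_rows(
  targets=[
    [0,0,0,0.08,0,1.2,0],
    [0,0,0,0.08,0,2.3,0],
    [0,0,0,0.08,0,3.3,0],
    [0,0,0,0.08,0,3.3,0.3],
  ],
)

```text
t: 3.12
tcp_pos: [0.5157, -0.0979, 0.1257]
ee_rot: [-3.136, 0.012, 0.078]
force: [-1.0, 1.2, -1.3]
gripper_width: 0.0756
grip_force: 0.0
```

Run:
```python
from h import *
np.set_printoptions(precision=4,suppress=True)
s=bot.sense(); print(s['t'],s['tcp_pos'],s['ee_rot'],s['force'],s['gripper_width'])
im=cams.grab_frame("wrist"); cv2.imwrite("pics/w2.png",im)
Z=dict(knob_grip=.09,guide_face=.0375,fence_face=.04)
for n,z in Z.items():
    for r in spotter.pinpoint("wrist",n)[:2]: print(n,np.round(r['uv'],1),round(r['conf'],2),atz("wrist",r['uv'],z))
```

```text
3.1167 [ 0.5157 -0.0979  0.1257] [-3.1359  0.0125  0.0782] [-0.9944  1.1589 -1.2651] 0.07557045571038834
knob_grip [286.3 228.4] 0.58 [ 0.5231 -0.101   0.09  ]
guide_face [250.5 203.4] 0.58 [ 0.5246 -0.0714  0.0375]
fence_face [ 49.7 196.8] 0.97 [0.5188 0.0977 0.04  ]
```

View pics/w2.png

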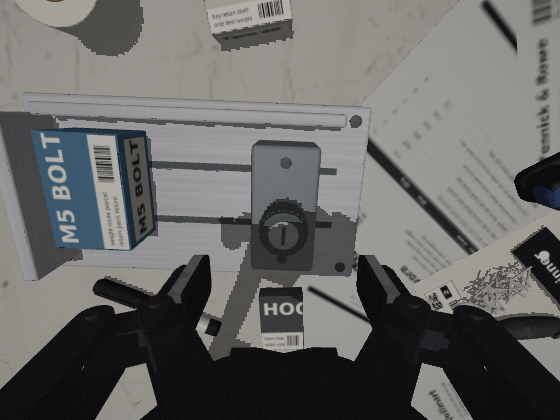

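Call:
play_rows(
  targets=[
    [0,0,0,0,0,0,0.3],
    [0,0,0,0,0,0,0.3],
    [0,0,0,0,0,0,0.3],
  ],
)

```text
t: 3.57
tcp_pos: [0.5222, -0.1, 0.134]
ee_rot: [3.14, -0.003, 0.078]
force: [0.6, -0.1, 0.7]
gripper_width: 0.0595
grip_force: 0.0
```

Run:
```python
from h import *
np.set_printoptions(precision=4,suppress=True)
s=bot.sense(); print(s['t'],s['tcp_pos'],s['ee_rot'],s['force'],s['gripper_width'])
im=cams.grab_frame("wrist")
for r in spotter.pinpoint("wrist","knob_grip")[:1]: print(np.round(r['uv'],1),round(r['conf'],2),atz("wrist",r['uv'],.09))
print(atz("wrist",(283,233),.103))
```

```text
3.5667 [ 0.5222 -0.1     0.134 ] [ 3.1402 -0.003   0.0784] [ 0.6478 -0.1469  0.7368] 0.059490137993989875
[279.7 233.5] 0.63 [ 0.5199 -0.0973  0.09  ]
[ 0.5257 -0.0991  0.103 ]
```

Call:
play_rows(
  targets=[
    [0,0,0,0,0,0.5,0.3],
    [0,0,0,0,0,1.0,0.3],
    [0,0,0,0,0,1.5,0.3],
    [0,0,0,0,0,1.9,0.3],
    [0,0,0,0,0,2.1,0.3],
  ],
)

```text
t: 4.08
tcp_pos: [0.5199, -0.0992, 0.0676]
ee_rot: [-3.14, 0.002, 0.078]
force: [-0.2, -0.9, 0.3]
gripper_width: 0.0597
grip_force: 0.0
```

Call:
play_rows(
  grip_force=35,
  targets=[
    [0,0,0,0,0,0,0.4],
    [0,0,0,0,0,0,0.5],
    [0,0,0,0,0,0,0.6],
    [0,0,0,0,0,0,0.8],
    [0,0,0,0,0,0,1],
  ],
)

```text
t: 4.5
tcp_pos: [0.5216, -0.0979, 0.0706]
ee_rot: [-3.139, -0.001, 0.078]
force: [-1.3, 7.3, 4.3]
gripper_width: 0.0291
grip_force: 34.4
```

Call:
play_rows(
  targets=[
    [0,0,0,0,0,0,1],
    [0,0,0,0,0,0,1],
    [0,0,0,0,0,0,1],
  ],
)

```text
t: 4.75
tcp_pos: [0.5216, -0.0978, 0.0706]
ee_rot: [-3.139, -0.001, 0.078]
force: [-1.5, 6.2, 3.4]
gripper_width: 0.0291
grip_force: 34.4
```

Call:
play_rows(
  targets=[
    [0,0,0,0,-0.04,-0.05,1],
    [0,0,0,0,-0.08,-0.12,1],
    [0,0,0,0,-0.08,-0.2,1],
    [0,0,0,0,-0.08,-0.27,1],
    [0,0,0,0,-0.08,-0.27,1],
  ],
)

```text
t: 5.17
tcp_pos: [0.5212, -0.0974, 0.0777]
ee_rot: [3.141, -0.001, 0.078]
force: [3.3, 1.2, -6.6]
gripper_width: 0.0287
grip_force: 35.0
```

Call:
play_rows(
  targets=[
    [0,0,0,0,0,-0.03,1],
    [0,0,0,0,0,-0.05,1],
    [0,0,0,0,0,-0.05,1],
    [0,0,0,0,0,-0.05,1],
  ],
)

```text
t: 5.5
tcp_pos: [0.5211, -0.0974, 0.0789]
ee_rot: [3.141, -0.001, 0.078]
force: [2.7, 0.3, -6.2]
gripper_width: 0.029
grip_force: 35.0
```

Call:
play_rows(
  targets=[
    [0,0,0,0,0,-0.03,1],
    [0,0,0,0,0,-0.05,1],
    [0,0,0,0,0,-0.05,1],
  ],
)

```text
t: 5.75
tcp_pos: [0.5211, -0.0974, 0.0806]
ee_rot: [3.141, -0.0, 0.078]
force: [3.9, -0.3, -6.9]
gripper_width: 0.0292
grip_force: 35.0
```

Call:
play_rows(
  targets=[
    [0,0,0,0,0,-0.03,1],
    [0,0,0,0,0,-0.05,1],
    [0,0,0,0,0,-0.05,1],
  ],
)

```text
t: 6.0
tcp_pos: [0.5211, -0.0973, 0.0821]
ee_rot: [3.141, -0.0, 0.078]
force: [4.4, 0.1, -7.4]
gripper_width: 0.0289
grip_force: 35.1
```

Call:
play_rows(
  targets=[
    [0,0,0,0.03,0,-0.03,1],
    [0,0,0,0.03,0,-0.05,1],
    [0,0,0,0.03,0,-0.05,1],
  ],
)

```text
t: 6.25
tcp_pos: [0.5212, -0.0973, 0.0832]
ee_rot: [3.141, 0.001, 0.078]
force: [1.8, -1.3, -7.6]
gripper_width: 0.0291
grip_force: 35.1
```

Call:
play_rows(
  targets=[
    [0,0,0,0,0,-0.03,1],
    [0,0,0,0,0,-0.05,1],
    [0,0,0,0,0,-0.05,1],
  ],
)

```text
t: 6.5
tcp_pos: [0.5213, -0.0972, 0.0848]
ee_rot: [3.142, 0.001, 0.078]
force: [1.6, -1.6, -7.8]
gripper_width: 0.0289
grip_force: 35.1
```

Call:
play_rows(
  targets=[
    [0,0,0,0,0,-0.03,1],
    [0,0,0,0,0,-0.05,1],
    [0,0,0,0,0,-0.05,1],
  ],
)

```text
t: 6.75
tcp_pos: [0.5213, -0.0971, 0.0863]
ee_rot: [-3.141, 0.001, 0.078]
force: [1.3, -1.0, -8.5]
gripper_width: 0.029
grip_force: 35.1
```

Call:
play_rows(
  targets=[
    [0,0,0,0,0,-0.03,1],
    [0,0,0,0,0,-0.05,1],
    [0,0,0,0,0,-0.05,1],
  ],
)

```text
t: 7.0
tcp_pos: [0.5214, -0.097, 0.0878]
ee_rot: [-3.141, 0.001, 0.078]
force: [1.4, -2.2, -7.7]
gripper_width: 0.0289
grip_force: 35.1
```

Call:
play_rows(
  targets=[
    [0,0,0,0,0,-0.03,1],
    [0,0,0,0,0,-0.05,1],
    [0,0,0,0,0,-0.05,1],
  ],
)

```text
t: 7.25
tcp_pos: [0.5214, -0.097, 0.0893]
ee_rot: [-3.141, 0.001, 0.078]
force: [0.6, -1.7, -8.5]
gripper_width: 0.029
grip_force: 35.2
```

Call:
play_rows(
  targets=[
    [0,0,0,0,0,-0.03,1],
    [0,0,0,0,0,-0.05,1],
    [0,0,0,0,0,-0.05,1],
  ],
)

```text
t: 7.5
tcp_pos: [0.5213, -0.0969, 0.0901]
ee_rot: [-3.141, 0.001, 0.078]
force: [2.1, -0.7, -13.3]
gripper_width: 0.0289
grip_force: 35.7
```

Stop felt at about 19.5 mm of lift. I'll ease back about 1 mm into the play and start turning anticlockwise.

Call:
play_rows(
  targets=[
    [0,0,0,0,0,0.04,1],
    [0,0,0,0,0,0.04,1],
    [0,0,-0.5,0,0,0.04,1],
    [0,0,-1.2,0,0,0.04,1],
    [0,0,-2,0,0,0.04,1],
  ],
)

```text
t: 7.92
tcp_pos: [0.5215, -0.0969, 0.0899]
ee_rot: [-3.141, 0.0, 0.291]
force: [0.9, -0.8, -9.0]
gripper_width: 0.0288
grip_force: 36.1
```

Call:
play_rows(
  targets=[
    [0,0,-0.5,0,0,0,1],
    [0,0,-1,0,0,0,1],
    [0,0,-1.5,0,0,0,1],
    [0,0,-1.5,0,0,0,1],
  ],
)

```text
t: 8.25
tcp_pos: [0.5216, -0.0969, 0.0899]
ee_rot: [-3.141, 0.0, 0.446]
force: [0.2, -0.2, -10.0]
gripper_width: 0.029
grip_force: 36.1
```

```bash
python3 -c "
from h import *
s=bot.sense();print(s['tcp_pos'],s['ee_rot'],s['force'],s['moment'],s['gripper_width'],s['qpos'])"
```

```text
[ 0.5216114  -0.09691847  0.08986467] [-3.14107818e+00  1.19814035e-04  4.45761951e-01] [ 0.22599958 -0.19102249 -9.99027988] [-0.28393021 -0.12612874  0.02381065] 0.02899000484172677 [-3.47077065e-01  2.76533907e-01  1.77520777e+00  3.10930187e-04
  1.09030157e+00  7.77813561e-01]
```

Call:
play_rows(
  targets=[
    [0,0,0,0,0,0.03,1],
    [0,0,-0.7,0,0,0.02,1],
    [0,0,-1.4,0,0,0.015,1],
    [0,0,-2,0,0,0.01,1],
    [0,0,-2,0,0,0.01,1],
  ],
)

```text
t: 8.67
tcp_pos: [0.5217, -0.097, 0.0895]
ee_rot: [-3.141, -0.0, 0.654]
force: [-0.9, 0.0, -8.4]
gripper_width: 0.0289
grip_force: 36.2
```

Call:
play_rows(
  targets=[
    [0,0,-0.7,0,0,-0.007,1],
    [0,0,-1.4,0,0,-0.014,1],
    [0,0,-2,0,0,-0.02,1],
    [0,0,-2,0,0,-0.02,1],
  ],
)

```text
t: 9.0
tcp_pos: [0.5218, -0.0969, 0.09]
ee_rot: [-3.141, -0.0, 0.862]
force: [0.7, 0.7, -7.4]
gripper_width: 0.029
grip_force: 36.2
```

```bash
python3 -c "
from h import *
s=bot.sense();print(s['tcp_pos'],s['ee_rot'],s['force'],s['moment'],s['gripper_width'],s['qpos'])"
```

```text
[ 0.52178273 -0.09693683  0.09004957] [-3.14138495e+00 -3.74812598e-04  8.62385144e-01] [ 0.67066681  0.67895862 -7.38448935] [-0.13057676 -0.32665581  0.01307157] 0.029017510980757364 [-3.47088244e-01  2.76343358e-01  1.77499464e+00  4.78178796e-04
  1.09031649e+00  3.61101870e-01]
```

Call:
play_rows(
  targets=[
    [0,0,-0.7,0,0,-0.007,1],
    [0,0,-1.4,0,0,-0.014,1],
    [0,0,-2.1,0,0,-0.021,1],
    [0,0,-3,0,0,-0.03,1],
    [0,0,-3,0,0,-0.03,1],
  ],
)

```text
t: 9.42
tcp_pos: [0.5219, -0.0969, 0.0909]
ee_rot: [3.142, -0.001, 1.176]
force: [0.6, 1.1, -9.8]
gripper_width: 0.0286
grip_force: 36.1
```

Call:
play_rows(
  targets=[
    [0,0,-0.7,0,0,-0.007,1],
    [0,0,-1.4,0,0,-0.014,1],
    [0,0,-2.1,0,0,-0.021,1],
    [0,0,-3,0,0,-0.03,1],
    [0,0,-3,0,0,-0.03,1],
  ],
)

```text
t: 9.83
tcp_pos: [0.5219, -0.0968, 0.0918]
ee_rot: [3.141, -0.001, 1.489]
force: [1.4, 1.7, -9.0]
gripper_width: 0.029
grip_force: 36.1
```

```bash
python3 -c "
from h import *
s=bot.sense();print(s['tcp_pos'],s['ee_rot'],s['force'],s['moment'],s['gripper_width'],s['qpos'])"
```

```text
[ 0.52190191 -0.0967962   0.09178912] [ 3.14127619e+00 -7.47819915e-04  1.48912767e+00] [ 1.42719779  1.65319975 -9.02793191] [ 0.09959181 -0.4487637   0.03134015] 0.029049872107250383 [-3.46987979e-01  2.73828451e-01  1.77393863e+00  9.05775253e-04
  1.09371643e+00 -2.65735078e-01]
```

Forces are still gentle, so I'll continue.

Call:
play_rows(
  targets=[
    [0,0,-0.7,0,0,-0.007,1],
    [0,0,-1.4,0,0,-0.014,1],
    [0,0,-2.1,0,0,-0.021,1],
    [0,0,-3,0,0,-0.03,1],
    [0,0,-3,0,0,-0.03,1],
  ],
)

```text
t: 10.25
tcp_pos: [0.5219, -0.0967, 0.0927]
ee_rot: [3.141, -0.001, 1.802]
force: [1.6, 0.8, -10.0]
gripper_width: 0.0289
grip_force: 36.1
```

Call:
play_rows(
  targets=[
    [0,0,-0.7,0,0,-0.007,1],
    [0,0,-1.4,0,0,-0.014,1],
    [0,0,-2.1,0,0,-0.021,1],
    [0,0,-3,0,0,-0.03,1],
    [0,0,-3,0,0,-0.03,1],
  ],
)

```text
t: 10.67
tcp_pos: [0.5219, -0.0966, 0.0935]
ee_rot: [3.141, -0.001, 2.116]
force: [2.0, 1.7, -9.9]
gripper_width: 0.0291
grip_force: 36.1
```

```bash
python3 -c "
from h import *
s=bot.sense();print(s['tcp_pos'],s['ee_rot'],s['force'],s['moment'],s['gripper_width'],s['qpos'])"
```

```text
[ 0.521897   -0.09664393  0.09354631] [ 3.14073266e+00 -7.10514134e-04  2.11599683e+00] [ 1.96077518  1.67751246 -9.87511174] [ 0.40613795 -0.49777561  0.01514996] 0.029098432804875837 [-3.46905275e-01  2.71245583e-01  1.77293036e+00  1.25326460e-03
  1.09743021e+00 -8.92676827e-01]
```

Call:
play_rows(
  targets=[
    [0,0,-0.5,0,0,-0.006,1],
    [0,0,-1,0,0,-0.012,1],
    [0,0,-1.5,0,0,-0.015,1],
    [0,0,-2,0,0,-0.015,1],
    [0,0,-2,0,0,-0.015,1],
  ],
)

```text
t: 11.08
tcp_pos: [0.5218, -0.0968, 0.0939]
ee_rot: [3.141, -0.0, 2.324]
force: [1.5, 1.1, -9.1]
gripper_width: 0.0289
grip_force: 36.1
```

```bash
python3 -c "
from h import *
s=bot.sense();print(s['tcp_pos'],s['ee_rot'],s['force'],s['moment'],s['gripper_width'],s['qpos'])"
```

```text
[ 0.52184542 -0.09675232  0.09394647] [ 3.14086512e+00 -4.45951345e-04  2.32444994e+00] [ 1.47730712  1.11051158 -9.13779896] [ 0.4543683  -0.49009346  0.01168249] 0.028945428302801796 [-3.46973601e-01  2.70663074e-01  1.77269348e+00  9.55284516e-04
  1.09830425e+00 -1.10106183e+00]
```

Call:
play_rows(
  targets=[
    [0,0,-0.4,0,0,0,1],
    [0,0,-0.7,0,0,0,1],
    [0,0,-1,0,0,0,1],
    [0,0,-1,0,0,0,1],
  ],
)

```text
t: 11.42
tcp_pos: [0.5218, -0.0969, 0.094]
ee_rot: [3.141, -0.0, 2.429]
force: [1.2, 1.7, -9.7]
gripper_width: 0.0294
grip_force: 36.1
```

```bash
python3 -c "
from h import *
s=bot.sense();print(s['tcp_pos'],s['ee_rot'],s['force'],s['moment'],s['gripper_width'],s['qpos'])"
```

```text
[ 0.52183971 -0.09685021  0.09396995] [ 3.14079568e+00 -3.73747417e-04  2.42856688e+00] [ 1.24541924  1.67374744 -9.71400958] [ 0.46743141 -0.46438123 -0.31585276] 0.029359861330711976 [-3.47169584e-01  2.70647162e-01  1.77265581e+00  9.85936420e-04
  1.09835377e+00 -1.20538868e+00]
```

The end stop is reached: 2.35 rad turned, −0.3 N·m reaction. Next I lower the knob to rest on its thread and relieve the twist.

Call:
play_rows(
  targets=[
    [0,0,0.3,0,0,0.02,1],
    [0,0,0.3,0,0,0.04,1],
    [0,0,0.3,0,0,0.06,1],
    [0,0,0.3,0,0,0.06,1],
  ],
)

```text
t: 11.75
tcp_pos: [0.522, -0.097, 0.0928]
ee_rot: [3.141, 0.0, 2.402]
force: [1.4, 2.0, -5.7]
gripper_width: 0.0292
grip_force: 36.5
```

Call:
play_rows(
  targets=[
    [0,0,0,0,0,0.02,1],
    [0,0,0,0,0,0.04,1],
    [0,0,0,0,0,0.04,1],
  ],
)

```text
t: 12.0
tcp_pos: [0.5223, -0.0972, 0.0924]
ee_rot: [3.141, 0.001, 2.403]
force: [-2.0, 3.3, 2.7]
gripper_width: 0.029
grip_force: 37.3
```

```bash
python3 -c "
from h import *
s=bot.sense();print(s['tcp_pos'],s['ee_rot'],s['force'],s['moment'],s['gripper_width'])"
```

```text
[ 0.52230908 -0.09722404  0.09236297] [3.14106211e+00 9.40405577e-04 2.40276327e+00] [-2.00028464  3.30348784  2.69759933] [ 0.80307845  0.26600081 -0.06591482] 0.028989048842966457
```

The thread holds the screw: the load flipped to slight downward at 0.0924. I'll try the slide with a small first move.

Call:
play_rows(
  targets=[
    [0,0,0,0.05,0.05,-0.02,1],
    [0,0,0,0.12,0.12,-0.02,1],
    [0,0,0,0.2,0.21,-0.02,1],
    [0,0,0,0.28,0.29,-0.02,1],
    [0,0,0,0.28,0.29,-0.02,1],
  ],
)

```text
t: 12.42
tcp_pos: [0.5218, -0.0848, 0.0923]
ee_rot: [3.141, 0.001, 2.404]
force: [-1.8, 0.1, 4.5]
gripper_width: 0.0289
grip_force: 37.4
```

Call:
play_rows(
  targets=[
    [0,0,0,0.1,0.1,0,1],
    [0,0,0,0.22,0.23,0,1],
    [0,0,0,0.34,0.35,0,1],
    [0,0,0,0.46,0.47,0,1],
    [0,0,0,0.46,0.47,0,1],
  ],
)

```text
t: 12.83
tcp_pos: [0.5211, -0.0642, 0.0923]
ee_rot: [3.14, 0.0, 2.404]
force: [-2.0, 1.1, 5.4]
gripper_width: 0.0293
grip_force: 37.6
```

Call:
play_rows(
  targets=[
    [0,0,0,0.1,0.1,-0.04,1],
    [0,0,0,0.22,0.23,-0.04,1],
    [0,0,0,0.34,0.35,-0.04,1],
    [0,0,0,0.46,0.47,-0.04,1],
    [0,0,0,0.46,0.47,-0.04,1],
  ],
)

```text
t: 13.25
tcp_pos: [0.52, -0.044, 0.0925]
ee_rot: [3.14, -0.001, 2.404]
force: [0.8, 1.4, -1.0]
gripper_width: 0.0288
grip_force: 36.9
```

Call:
play_rows(
  targets=[
    [0,0,0,0.1,0.1,0,1],
    [0,0,0,0.22,0.23,0,1],
    [0,0,0,0.34,0.35,0,1],
    [0,0,0,0.46,0.47,0,1],
    [0,0,0,0.46,0.47,0,1],
  ],
)

```text
t: 13.67
tcp_pos: [0.5192, -0.0245, 0.0926]
ee_rot: [3.14, -0.001, 2.403]
force: [1.7, 1.5, -3.7]
gripper_width: 0.0292
grip_force: 36.8
```

Run:
```python
from h import *
np.set_printoptions(precision=4,suppress=True)
im=cams.grab_frame("top"); 
cv2.imwrite("pics/t2.png",cv2.resize(im[190:290,255:405],None,fx=5,fy=5,interpolation=cv2.INTER_CUBIC))
```

```text
(no output)
```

View pics/t2.png

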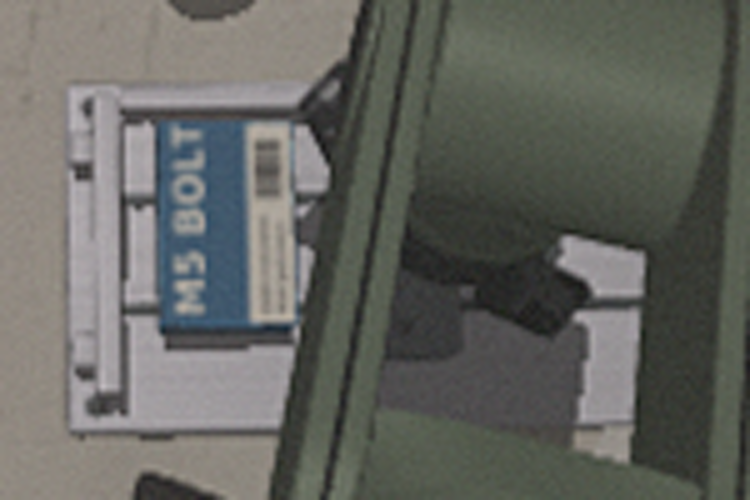

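The crop shows the carton about 17 mm from the fence (fence face at x≈122, carton edge at x≈160), with nothing else disturbed. I'll continue slowly.

Call:
play_rows(
  targets=[
    [0,0,0,0.07,0.07,0,1],
    [0,0,0,0.14,0.145,0,1],
    [0,0,0,0.21,0.215,0,1],
    [0,0,0,0.28,0.29,0,1],
    [0,0,0,0.28,0.29,0,1],
  ],
)

```text
t: 14.13
tcp_pos: [0.5188, -0.0131, 0.0927]
ee_rot: [3.141, -0.001, 2.403]
force: [1.8, 0.1, -4.6]
gripper_width: 0.0291
grip_force: 36.7
```

Call:
play_rows(
  targets=[
    [0,0,0,0.07,0.07,0,1],
    [0,0,0,0.14,0.145,0,1],
    [0,0,0,0.21,0.215,0,1],
    [0,0,0,0.28,0.29,0,1],
    [0,0,0,0.28,0.29,0,1],
  ],
)

```text
t: 14.55
tcp_pos: [0.5183, -0.0019, 0.0927]
ee_rot: [-3.14, 0.001, 2.404]
force: [0.2, -3.8, -4.5]
gripper_width: 0.029
grip_force: 36.7
```

Call:
play_rows(
  targets=[
    [0,0,0,0.04,0.04,0,1],
    [0,0,0,0.08,0.08,0,1],
    [0,0,0,0.12,0.12,0,1],
    [0,0,0,0.16,0.165,0,1],
    [0,0,0,0.16,0.165,0,1],
  ],
)

```text
t: 14.97
tcp_pos: [0.5181, 0.0043, 0.0927]
ee_rot: [-3.14, 0.001, 2.403]
force: [0.9, -5.3, -4.5]
gripper_width: 0.0288
grip_force: 36.7
```

Call:
play_rows(
  targets=[
    [0,0,0,0.02,0.02,0,1],
    [0,0,0,0.04,0.04,0,1],
    [0,0,0,0.06,0.06,0,1],
    [0,0,0,0.06,0.06,0,1],
  ],
)

```text
t: 15.3
tcp_pos: [0.518, 0.0066, 0.0928]
ee_rot: [-3.14, 0.001, 2.403]
force: [0.1, -5.4, -4.0]
gripper_width: 0.0286
grip_force: 36.7
```

Call:
play_rows(
  targets=[
    [0,0,0,0.02,0.02,0,1],
    [0,0,0,0.04,0.04,0,1],
    [0,0,0,0.04,0.04,0,1],
  ],
)

```text
t: 15.55
tcp_pos: [0.5179, 0.0083, 0.0928]
ee_rot: [-3.14, 0.001, 2.403]
force: [0.5, -6.1, -4.2]
gripper_width: 0.0288
grip_force: 36.7
```

Call:
play_rows(
  targets=[
    [0,0,0,0.015,0.015,0,1],
    [0,0,0,0.03,0.03,0,1],
    [0,0,0,0.03,0.03,0,1],
  ],
)

```text
t: 15.8
tcp_pos: [0.5179, 0.0095, 0.0928]
ee_rot: [-3.14, 0.001, 2.403]
force: [0.9, -5.5, -3.8]
gripper_width: 0.0291
grip_force: 36.7
```

Call:
play_rows(
  targets=[
    [0,0,0,0.015,0.015,0,1],
    [0,0,0,0.03,0.03,0,1],
    [0,0,0,0.03,0.03,0,1],
  ],
)

```text
t: 16.05
tcp_pos: [0.5179, 0.0108, 0.0928]
ee_rot: [-3.14, 0.001, 2.403]
force: [0.6, -6.4, -5.2]
gripper_width: 0.0287
grip_force: 36.7
```

Call:
play_rows(
  targets=[
    [0,0,0,0.015,0.015,0,1],
    [0,0,0,0.03,0.03,0,1],
    [0,0,0,0.03,0.03,0,1],
  ],
)

```text
t: 16.3
tcp_pos: [0.5178, 0.0121, 0.0928]
ee_rot: [-3.14, 0.001, 2.403]
force: [0.3, -6.4, -4.1]
gripper_width: 0.0291
grip_force: 36.7
```

Call:
play_rows(
  targets=[
    [0,0,0,0.015,0.015,0,1],
    [0,0,0,0.03,0.03,0,1],
    [0,0,0,0.03,0.03,0,1],
  ],
)

```text
t: 16.55
tcp_pos: [0.5177, 0.0134, 0.0928]
ee_rot: [-3.14, 0.001, 2.403]
force: [-0.0, -6.6, -4.6]
gripper_width: 0.0287
grip_force: 36.7
```

Call:
play_rows(
  targets=[
    [0,0,0,0.015,0.015,0,1],
    [0,0,0,0.025,0.025,0,1],
    [0,0,0,0.025,0.025,0,1],
  ],
)

```text
t: 16.8
tcp_pos: [0.5177, 0.0137, 0.0928]
ee_rot: [-3.139, 0.002, 2.404]
force: [0.0, -8.8, -3.4]
gripper_width: 0.029
grip_force: 36.7
```

Call:
play_rows(
  targets=[
    [0,0,0,0.015,0.015,0,1],
    [0,0,0,0.025,0.025,0,1],
    [0,0,0,0.025,0.025,0,1],
  ],
)

```text
t: 17.05
tcp_pos: [0.5177, 0.0139, 0.0928]
ee_rot: [-3.137, 0.003, 2.404]
force: [0.6, -9.8, -4.4]
gripper_width: 0.0289
grip_force: 36.7
```

Run:
```python
from h import *
s=bot.sense(); print(s['tcp_pos'],s['force'])
im=cams.grab_frame("wrist"); cv2.imwrite("pics/w3.png",im)
im=cams.grab_frame("top"); 
cv2.imwrite("pics/t3.png",cv2.resize(im[190:290,255:405],None,fx=5,fy=5,interpolation=cv2.INTER_CUBIC))
```

```text
[0.51768346 0.01391675 0.09280805] [ 0.56403274 -9.83880601 -4.42941494]
```

View pics/t3.png

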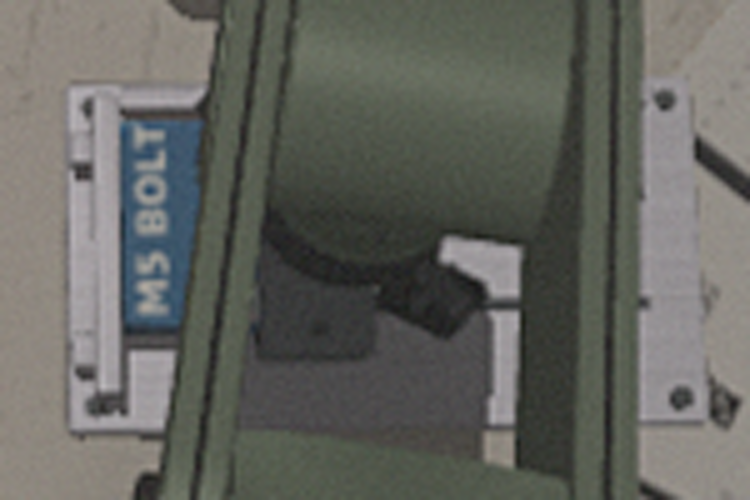

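View pics/w3.png

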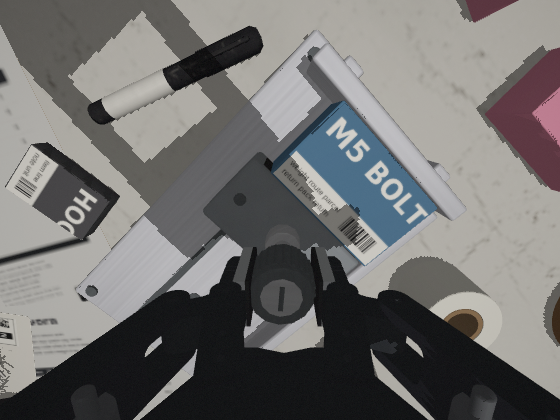

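Both pictures show the carton flush between guide and fence, and the force is rising without motion. One light extra press, then I relax the load.

Call:
play_rows(
  targets=[
    [0,0,0,0.012,0.012,0,1],
    [0,0,0,0.025,0.025,0,1],
    [0,0,0,0.025,0.025,0,1],
  ],
)

```text
t: 17.4
tcp_pos: [0.5177, 0.0141, 0.0929]
ee_rot: [-3.136, 0.004, 2.404]
force: [-0.6, -13.0, -4.8]
gripper_width: 0.0288
grip_force: 36.8
```

Call:
play_rows(
  targets=[
    [0,0,0,-0.025,-0.025,0,1],
    [0,0,0,-0.05,-0.05,0,1],
    [0,0,0,-0.05,-0.05,0.02,1],
    [0,0,0,-0.05,-0.05,0.02,1],
  ],
)

```text
t: 17.73
tcp_pos: [0.5178, 0.0136, 0.0926]
ee_rot: [-3.139, 0.002, 2.403]
force: [-0.7, -7.9, -1.9]
gripper_width: 0.029
grip_force: 37.1
```

```bash
python3 -c "
from h import *
s=bot.sense();print(s['tcp_pos'],s['ee_rot'],s['force'],s['moment'],s['gripper_width'])"
```

```text
[0.51780308 0.0136093  0.0926308 ] [-3.13868965e+00  1.92723187e-03  2.40329182e+00] [-0.72246059 -7.86795938 -1.91880388] [-1.2101716   0.07723445 -0.05707389] 0.02901607016232895
```

Call:
play_rows(
  targets=[
    [0,0,0,-0.02,-0.02,0,1],
    [0,0,0,-0.04,-0.04,0,1],
    [0,0,0,-0.055,-0.055,0,1],
    [0,0,0,-0.055,-0.055,0,1],
  ],
)

```text
t: 18.07
tcp_pos: [0.5179, 0.0132, 0.0926]
ee_rot: [-3.142, -0.0, 2.403]
force: [-1.3, -3.1, 0.1]
gripper_width: 0.0289
grip_force: 37.1
```

Call:
play_rows(
  targets=[
    [0,0,0,-0.01,-0.01,0,0.6],
    [0,0,0,-0.01,-0.01,0,0.5],
    [0,0,0,-0.01,-0.01,0,0.4],
    [0,0,0,-0.01,-0.01,0,0.3],
    [0,0,0,-0.01,-0.01,0,0.3],
  ],
)

```text
t: 18.48
tcp_pos: [0.5181, 0.0131, 0.0924]
ee_rot: [3.141, -0.0, 2.403]
force: [-0.1, 0.4, -0.1]
gripper_width: 0.0601
grip_force: 0.0
```

Call:
play_rows(
  targets=[
    [0,0,0,0,0,-0.3,0.3],
    [0,0,0,0,0,-0.9,0.3],
    [0,0,0,0,0,-1.7,0.3],
    [0,0,0,0,0,-2.6,0.3],
    [0,0,0,0,0,-3.5,0.3],
  ],
)

```text
t: 18.9
tcp_pos: [0.5176, 0.013, 0.1987]
ee_rot: [-3.141, -0.001, 2.403]
force: [-0.6, -0.1, -0.5]
gripper_width: 0.0601
grip_force: 0.0
```

Call:
play_rows(
  targets=[
    [0,0,0,0,0,-0.5,0.3],
    [0,0,0,0,0,-1,0.3],
    [0,0,0,0,0,-1,0.3],
    [0,0,0,0,0,-1,0.3],
    [0,0,0,0,0,-1,0.3],
  ],
)

```text
t: 19.32
tcp_pos: [0.5173, 0.0129, 0.2265]
ee_rot: [-3.141, -0.001, 2.403]
force: [-0.7, 0.0, -0.3]
gripper_width: 0.0596
grip_force: 0.0
```

Run:
```python
from h import *
s=bot.sense(); print(s['t'],s['tcp_pos'],s['force'],s['gripper_width'])
im=cams.grab_frame("wrist"); cv2.imwrite("pics/w4.png",im)
im2=cams.grab_frame("scene"); cv2.imwrite("pics/s4.png",cv2.resize(im2[150:300,230:450],None,fx=3.5,fy=3.5,interpolation=cv2.INTER_CUBIC))
```

```text
19.3167 [0.51734284 0.01289871 0.22647818] [-0.7336014   0.04768617 -0.29794983] 0.059556696925387606
```

View pics/w4.png

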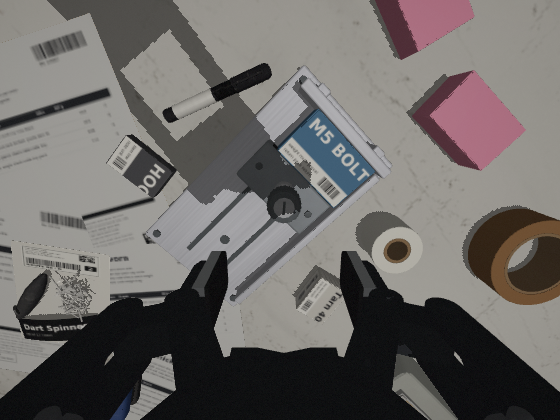

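View pics/s4.png

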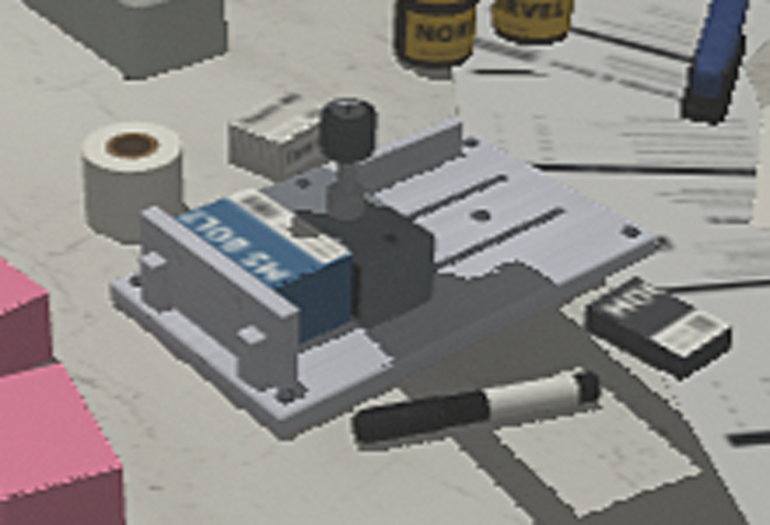

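The knob stays out, the carton sits flush between guide and fence, the bystanders look undisturbed, and the gripper is clear.

```bash
python3 -c "
from plant import bot
print(bot.job_done())"
```

```text
the job is handed in; nothing more can be done
None
```

The job is handed in: I pulled the screw to its stop and turned it anticlockwise to the end of its thread, where it stays out; the guide now holds the carton snug against the fence (peak push about 13 N), and the other things look undisturbed.

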